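# Index the welding positioner and lock it

## Robot

A 6-joint arm with a two-finger parallel gripper is mounted at the origin on a cart in front of the work surface, level with it; the furniture and walls round the work are solid. World frame = base frame: x ahead of the robot, y to its left, z up, the work surface at z = 0. Lengths are in m, angles in rad, forces in N, time in s.
With the tool pointing down it reaches from about 0.35 to 0.85 m from the base axis. Payload 8.1 kg.
Tool frame: the origin (TCP) lies at the very end of the fingers, on their centre line; the grasp point (between the pads) lies 19 mm behind it (robot.grip_depth is the distance from the TCP to the grasp point, in m); z points along the fingers, y is the line along which they close (so a half turn about z gives the same grasp; the last joint's range is limited). The gripper opens to 93 mm and grips with 3 to 60 N. Pads are 15 mm wide; open, the fingers measure 128 mm over their backs; the gripper's body (75 mm by 188 mm) begins 65 mm behind the grasp point.
Start: joints at [1.137, 0.13, 1.488, -0, 1.523, -0.085], TCP at [0.205, 0.564, 0.219] pointing down, gripper open.
Joint ranges: [-2.96, 2.96], [-0.89, 2.26], [0.02, 2.5], [-1.34, 4.48], [0, 2.73], [-2.66, 2.66]. Speed limits (rad/s): [2.39, 2.39, 2.79, 3.14, 3.14, 3.14].

## Interface

Orientations are given as a rotation vector (axis times angle).
In Python, from plant import robot gives the robot as it stands. The module is installed in compiled form; this text tells all that it offers.
- The arm moves only by the shell command python3 -m jog 'ROWS' [FORCE]. ROWS is JSON, a list that holds one entry, the list of rows, each a list of 7 numbers: the turn, a rotation vector about the tool's x, y, z in degrees, then the shift along the tool's x, y, z in cm, then the finger opening in cm, from 0 to 9.3. A call has 1 to 5 rows; each row shifts and turns the commanded pose from where the row before left it, along the tool's axes as they then stand; what a row does not reach is not made up. A row lasts 1/12 s, in which the tool goes at most 41.7 mm and 7.16 degrees, less where a joint would pass 70% of its speed; a pose out of reach is approached as far as the arm can. A call is refused whole if a number of a shift passes 4.17 or a number of a turn 7.16, either way. A call with a gripper value outside its range is refused whole. The fingers move at their own pace and stop on an object; FORCE is the grip in N (left out, the last holds). Time passes only in rows, so rows that do not move let the fingers close. It gives the time, the measured TCP pose, the force and the opening at its end, in the units of the state.
- robot.read_state(): the state, without advancing time (a new reading comes with each control period).
- robot.read_camera(name): name is "side" or "top"; returns a dict with "img" (480x640x3 uint8, red, green, blue), "fx", "fy", "cx", "cy" (pixels), "extrinsics" (4x4, takes a point from camera to world coordinates). Camera axes: x right, y up, looking along -z (the intrinsics and any distortion apply to the point x, -y, -z); pixel columns grow to the right and rows downward; lengths in m; the calibration is good to about 2 mm. A picture is of the moment at which its call begins. There is no depth.
- robot.close_job(): hands the job in, once; it reports no verdict.
Trained networks look in a picture, given as the dict that the camera call returned (one of the last four; its "shot" number tells which), for a name from the list of things; names that differ only in an ending like _2 or _b are one class to them, and where a whole thing is asked for, a point or a joint stands for the part that bears it (a point fixed in the world has none). Each returns a list of dicts, best first, with "confidence" (0 to 1); they miss things now and then, are a little off and sometimes report something else, mostly with a low value. They report only what shows in the picture. A call takes as long as a camera call.
- robot.masks_of(picture, label): "pixels" (480x640 bool, what is visible of it) and "point" ([column, row] in pixels, amid what is visible of it).
- robot.pinpoint(picture, label): "point" ([column, row] in pixels: a listed point, or the origin of a listed thing).
The state is a dict: "t": time; "q": joint angles; "dq": joint speeds; "joint_torque": joint torques, N m; "tool_pos": TCP position; "orientation": TCP orientation; "force": force on the tool from outside, world axes, zero at the start; "wrist_torque": the same for the moment, N m; "opening": finger opening in m.
Only numpy, scipy, OpenCV 4.12 (cv2) and the standard library are available. Lean on these libraries where they do the work, as an engineer would, in place of code of your own. Each camera call takes 0.05 s, during which the arm holds its last target. There are 200 camera calls.

## Task

Turn the welding positioner's turntable, by pushing on its arms with a fingertip, until its red pointer points at the green tab. Then push the orange locking lever all the way over to its other stop, leaving the pointer at the tab. Do not touch the tube standing on the turntable, do not shift the green tab, and leave the loose parts round about where they are.

Things in the scene. Friction and masses are not known exactly. Their poses are not given: they have to be found in the camera images.
- positioner: fixed bench welding positioner, blue cast base bolted to the bench: round foot 200 mm in diameter and up to 30 mm high; origin on the turntable's axis at bench height, z up. A blue lug 50 mm wide and 16 mm high runs from it along its +y to the locking lever's pivot, 190 mm from the axis.
- turntable (a joint): turntable angle in rad, growing anticlockwise seen from above; at 0 the red pointer points along the positioner's -x. Turns freely either way (no stop within a turn) against light friction of 0.25 N m (2 to 3 N at the arms), however the locking lever stands, and stays where it is left. Round steel plate, 150 mm in diameter, top at z = 50 mm; dark hub 84 mm in diameter up to 68 mm.
- table_centre (a point): point on the turntable's vertical axis, at the height of its four arms (z = 60 mm)
- pointer_tip (a point): outer end of the red pointer (a bar 31 mm long and 7 mm wide lying on the plate, radial), 77 mm from the axis, z = 52 mm
- tab_mark (a point): point on the green tab, 77 mm from the axis, z = 44 mm; the tab is 12 mm wide, stands just outside the plate out to 90 mm from the axis, top at z = 44 mm, on a stiff collar that must stay as set. The pointer is right when it points at the tab, pointer_tip then lies straight above tab_mark.
- tab_collar (a joint): angle of the green tab in rad, same zero and sense as the turntable's: pointer and tab are in line when the two values are equal (or differ by a whole turn)
- lock_lever (a joint): locking lever, rad: 0 = released (lever points midway between the positioner's +x and +y), 1.571 = locked, at its stop (midway between -x and +y), growing anticlockwise from above; starts between 0 and 0.25. Friction 0.2 N m (3 to 4 N near the knob); it stays where it is left.
- lever_pivot (a point): on the locking lever's vertical pivot, at the height of its bar (z = 55 mm); boss 30 mm in diameter. Two steel stop pins, 8 mm thick and 54 mm high, stand 27 mm from the pivot, either side of the lever's swing
- lever_knob (a point): centre of the orange ball knob, 20 mm in diameter, at the end of the orange locking lever (bar 12 mm thick), 85 mm from its pivot, z = 55 mm
- work_tube: aluminium tube, 34 mm in diameter and 98 mm long, standing fixed on the turntable's hub, origin at the centre of its foot (z = 74 mm), top at z = 172 mm; not to be touched
- square_bar: loose square bar 34x34 mm, standing 82 mm high; origin at the centre of its underside; to be left alone
- bolt: loose bolt standing on its head, 22 mm wide, 48 mm high; origin at the centre of its underside; to be left alone
- spacer_ring: loose steel ring lying flat, 48 mm in diameter, 18 mm high; origin at the centre of its underside; to be left alone
- flat_block: loose block lying flat, 55x30 mm, 26 mm high; origin at the centre of its underside; to be left alone
- arm0_knob (a point): centre of the black ball knob (22 mm in diameter) on arm 0 of the turntable, 128 mm from the axis, z = 60 mm. The arm is a level steel rod 12 mm thick from the hub to the knob, 45 degrees anticlockwise of the red pointer
- arm1_knob (a point): centre of the black ball knob (22 mm in diameter) on arm 1 of the turntable, 128 mm from the axis, z = 60 mm. The arm is a level steel rod 12 mm thick from the hub to the knob, 135 degrees anticlockwise of the red pointer
- arm2_knob (a point): centre of the black ball knob (22 mm in diameter) on arm 2 of the turntable, 128 mm from the axis, z = 60 mm. The arm is a level steel rod 12 mm thick from the hub to the knob, 225 degrees anticlockwise of the red pointer
- arm3_knob (a point): centre of the black ball knob (22 mm in diameter) on arm 3 of the turntable, 128 mm from the axis, z = 60 mm. The arm is a level steel rod 12 mm thick from the hub to the knob, 315 degrees anticlockwise of the red pointer

How it is judged:
On the way, in this order (a step that is already met when the one before it is completed fails the run):
1. the red pointer has come to rest at the green tab while the lever is still released (horizontal distance between pointer_tip and tab_mark below 0.007 m and velocity of joint turntable between -0.05 and 0.05 rad/s and value of joint lock_lever below 0.7 rad), for 0.2 s.
2. the locking lever is pushed over to its stop (horizontal distance between pointer_tip and tab_mark below 0.007 m and value of joint lock_lever above 1.4 rad), for 0.2 s.
At the end, for the whole second after the job is handed in: The pointer's tip is within 7 mm (about 5 degrees) of the tab's mark seen from above, the turntable is at rest, and the locking lever is at its other stop (beyond 1.40 of 1.571 rad) (all of step 2 and velocity of joint turntable between -0.05 and 0.05 rad/s); the robot touches nothing.
It fails at once if the tube on the turntable is touched (contact force between any of the fingers, the arm and work_tube above 0.5 N).
It fails at once if the green tab is shifted by more than 6 mm (distance of tab_mark from where it was at the start of the episode above 0.006 m).
It fails at once if a loose part is shifted by more than 15 mm or lifted (distance of any of square_bar, bolt, spacer_ring, flat_block from where it was at the start of the episode above 0.015 m or height (world z) of any of square_bar, bolt, spacer_ring, flat_block above 0.01 m).
It also fails if it takes over 61 s, if anything falls off the work surface, if the arm or the gripper's body presses on something with over 40 N, if the wrist force passes 120 N, or if a joint passes its speed limit or range.

## Working session

There is one attempt and no reset: what is moved stays moved. The work goes in short steps, Python scripts to look and compute and a shell command to move; the robot and the scene stay as the last step left them, time stands still between calls to the robot, and variables do not carry over. Pictures are saved under pics/ and viewed, on a budget of 10 in all, crops included, one or two more only if the job needs it, and the job is handed in when it is done.

```bash
mkdir -p pics
cat > h.py <<'E'
from plant import robot
import numpy as np, cv2
from scipy.spatial.transform import Rotation as R
def ray(p,uv,):
    E=np.array(p["extrinsics"]); d=np.array([(uv[0]-p["cx"])/p["fx"],-(uv[1]-p["cy"])/p["fy"],-1.])
    return E[:3,3],E[:3,:3]@d
def onz(p,uv,z):
    o,d=ray(p,uv); return o+d*(z-o[2])/d[2]
Z=dict(table_centre=.06,pointer_tip=.052,tab_mark=.044,lever_pivot=.055,lever_knob=.055,work_tube=.074,square_bar=0,bolt=0,spacer_ring=0,flat_block=0,arm0_knob=.06,arm1_knob=.06,arm2_knob=.06,arm3_knob=.06,positioner=0)
def look(names,cams=("top","side")):
    for c in cams:
        p=robot.read_camera(c)
        for n in names:
            r=robot.pinpoint(p,n)[:2]
            print(c,n,[(np.round(a["point"]).tolist(),np.round(onz(p,a["point"],Z[n]),4).tolist()[:2],round(a["confidence"],2)) for a in r])
def save(c,f):
    p=robot.read_camera(c); cv2.imwrite("pics/"+f,p["img"][:,:,::-1]); return p
E
python3 - <<'E'
from h import *
for c in("top","side"):
    p=save(c,c+"0.png"); print(c,np.round(p["extrinsics"],3).tolist(),{k:v for k,v in p.items() if k not in("img","extrinsics")})
look(list(Z)); s=robot.read_state(); print({k:np.round(v,3).tolist() for k,v in s.items()})
print(R.from_rotvec(s["orientation"]).as_matrix().round(3).tolist())
E
```

```text
top [[0.014, 0.997, -0.078, 0.493], [-1.0, 0.014, 0.006, -0.038], [0.007, 0.078, 0.997, 0.906], [0.0, 0.0, 0.0, 1.0]] {'fx': 466.45242328452616, 'fy': 466.45242328452616, 'cx': 325.29545752015906, 'cy': 236.41460489081962, 'shot': 1}
side [[0.841, 0.338, -0.423, 0.115], [-0.542, 0.55, -0.636, -0.693], [0.018, 0.763, 0.646, 0.745], [0.0, 0.0, 0.0, 1.0]] {'fx': 510.7977761727775, 'fy': 510.7977761727775, 'cx': 322.31287873676877, 'cy': 239.3229512672058, 'shot': 2}
top table_centre [([375.0, 232.0], [0.5681, -0.1338], 0.63)]
top pointer_tip [([337.0, 212.0], [0.6056, -0.0637], 0.95)]
top tab_mark [([371.0, 272.0], [0.4961, -0.1279], 0.49), ([332.0, 319.0], [0.4088, -0.0583], 0.47)]
top lever_pivot [([272.0, 229.0], [0.5719, 0.0536], 0.79)]
top lever_knob [([237.0, 202.0], [0.6203, 0.1199], 0.82), ([459.0, 168.0], [0.6895, -0.2896], 0.48)]
top work_tube [([376.0, 230.0], [0.5712, -0.1338], 0.76)]
top square_bar [([471.0, 262.0], [0.5175, -0.3272], 0.83)]
top bolt [([458.0, 168.0], [0.703, -0.3043], 0.46)]
top spacer_ring [([321.0, 139.0], [0.7563, -0.033], 0.59)]
top flat_block [([337.0
[... 1335 characters left out ...]
0, 310.0], [0.4451, -0.1753], 0.59)]
side arm2_knob [([414.0, 303.0], [0.6085, -0.2562], 0.56)]
side arm3_knob [([391.0, 240.0], [0.6852, -0.0949], 0.77), ([308.0, 241.0], [0.5355, -0.0081], 0.69)]
side positioner [([354.0, 292.0], [0.5683, -0.1304], 0.97), ([412.0, 300.0], [0.6539, -0.2097], 0.37)]
{'t': 1.7, 'q': [1.137, 0.13, 1.488, -0.0, 1.523, -0.085], 'dq': [-0.001, 0.001, -0.001, -0.001, 0.0, 0.0], 'joint_torque': [0.002, -55.971, -49.206, 0.077, 0.022, 0.0], 'tool_pos': [0.205, 0.564, 0.219], 'orientation': [-0.545, -3.094, 0.0], 'force': [-0.251, -0.277, 0.657], 'wrist_torque': [-0.009, -0.074, 0.035], 'opening': 0.093}
[[-0.94, 0.342, -0.0], [0.342, 0.94, -0.0], [-0.0, -0.0, -1.0]]
```

View pics/top0.png

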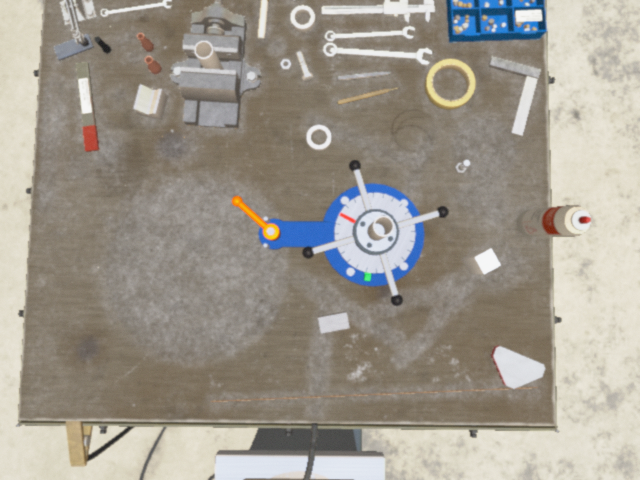

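View pics/side0.png

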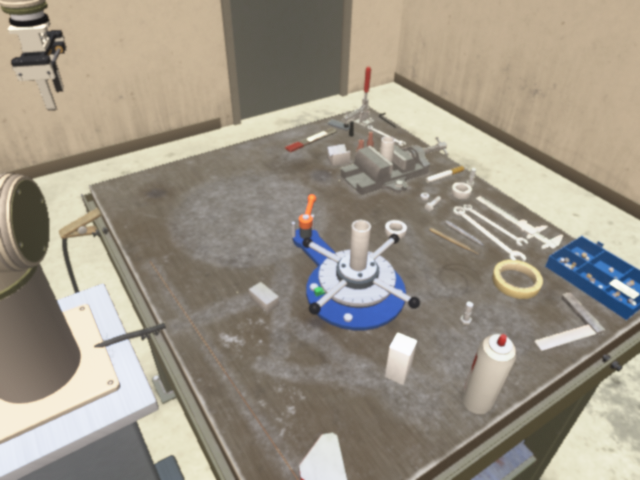

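The pictures show the turntable at about (375,232) in top, with the pointer up-left at (345,217) and the green tab at (368,276). The lever knob is at (237,202). The pointer needs to turn about +111° anticlockwise. I'll push arm 0 from its clockwise side: turn the tool, close the fingers and go above the start point.

```bash
python3 -m jog '[[[0,0,6.6,0,0,0,0],[0,0,6.6,0,0,0,0],[0,0,6.6,0,0,0,0],[0,0,6.6,0,0,0,0],[0,0,6.6,0,0,0,0]]]' 20
python3 -m jog '[[[0,0,6.6,0,0,0,0],[0,0,6.7,0,0,0,0],[0,0,6.7,0,0,0,0],[0,0,0,-3.7,1.03,0,0],[0,0,0,-3.7,1.03,0,0]]]'
python3 -m jog '[[[0,0,0,-3.7,1.03,0,0],[0,0,0,-3.7,1.03,0,0],[0,0,0,-3.7,1.03,0,0],[0,0,0,-3.7,1.03,0,0],[0,0,0,-3.7,1.03,0,0]]]'
python3 -m jog '[[[0,0,0,-3.7,1.03,0,0],[0,0,0,-3.7,1.03,0,0],[0,0,0,-3.7,1.03,0,0],[0,0,0,-3.7,1.03,0,0],[0,0,0,-3.7,1.03,0,0]]]'
python3 -m jog '[[[0,0,0,-3.7,1.03,0,0],[0,0,0,-3.7,1.03,0,0],[0,0,0,-3.7,1.03,0,0],[0,0,0,-3.7,1.03,0,0],[0,0,0,-3.7,1.03,0,0]]]'
python3 -m jog '[[[0,0,0,-3.7,1.03,0,0],[0,0,0,0,0,0,0],[0,0,0,0,0,0,0]]]'
cat >> h.py <<'E'
def to(pos,ydeg):
    s=robot.read_state(); M=R.from_rotvec(s["orientation"]).as_matrix()
    y=np.degrees(np.arctan2(M[1,1],M[0,1])); d=M.T@(np.array(pos)-s["tool_pos"])*100
    print("t",round(s["t"],2),"tcp",np.round(s["tool_pos"],4),"ydeg",round(y,1),"zaxis",M[:,2].round(3),"shift cm",d.round(2),"turn z",round(y-ydeg,1),"F",np.round(s["force"],1),"q",np.round(s["q"],2))
E
python3 - <<'E'
from h import *
to([.5765,-.020,.052],17); look(["table_centre","tab_mark","arm0_knob","arm1_knob","arm2_knob","arm3_knob","pointer_tip"]); save("side","s1.png")
E
```

```text
t: 2.12
tool_pos: [0.2051, 0.5639, 0.2186]
orientation: [1.409, 2.808, 0.0]
force: [1.7, 0.7, -0.2]
opening: 0.0644
t: 2.53
tool_pos: [0.2457, 0.4992, 0.2181]
orientation: [-1.866, -2.527, 0.001]
force: [0.2, -0.0, 1.3]
opening: 0.031
t: 2.95
tool_pos: [0.3504, 0.3358, 0.2188]
orientation: [1.868, 2.526, 0.001]
force: [1.3, -0.0, 0.8]
opening: 0.0013
t: 3.37
tool_pos: [0.4539, 0.1737, 0.219]
orientation: [1.868, 2.525, 0.001]
force: [-0.5, 1.1, 0.4]
opening: 0.0005
t: 3.78
tool_pos: [0.5573, 0.0117, 0.2188]
orientation: [1.868, 2.525, 0.001]
force: [0.8, 1.2, -0.6]
opening: 0.0004
t: 4.03
tool_pos: [0.5776, -0.0206, 0.218]
orientation: [-1.872, -2.522, 0.001]
force: [0.6, -0.1, 0.1]
opening: 0.0003
t 4.03 tcp [ 0.5776 -0.0206  0.218 ] ydeg 16.8 zaxis [-0.001  0.    -1.   ] shift cm [ 0.08 -0.07 16.6 ] turn z -0.2 F [ 0.6 -0.1  0.1] q [-0.12  0.07  1.55  0.    1.52 -0.42]
top table_centre [([470.0, 261.0], [0.5184, -0.307], 0.36)]
top tab_mark []
top arm0_knob [([305.0, 251.0], [0.5317, -0.0068], 0.56), ([443.0, 212.0], [0.6071, -0.2581], 0.54)]
top arm1_knob [([397.0, 299.0], [0.4478, -0.1748], 0.93)]
top arm2_knob [([440.0, 214.0], [0.6041, -0.2535], 0.8)]
top arm3_knob [([338.0, 211.0], [0.6067, -0.066], 0.54)]
top pointer_tip [([337.0, 211.0], [0.6074, -0.0646], 0.86)]
side table_centre [([358.0, 270.0], [0.5737, -0.1329], 0.94), ([304.0, 220.0], [0.5639, 0.055], 0.33)]
side tab_mark [([308.0, 244.0], [0.5396, 0.0001], 0.63), ([322.0, 289.0], [0.4944, -0.1263], 0.52)]
side arm0_knob [([307.0, 242.0], [0.5308, -0.0107], 0.75)]
side arm1_knob [([315.0, 310.0], [0.4461, -0.177], 0.92), ([398.0, 372.0], [0.4889, -0.3581], 0.43)]
side arm2_knob [([412.0, 301.0], [0.608, -0.2521], 0.98), ([354.0, 261.0], [0.5804, -0.1071], 0.36)]
side arm3_knob [([394.0, 239.0], [0.6924, -0.0956], 0.89)]
side pointer_tip [([348.0, 244.0], [0.607, -0.0523], 0.85), ([464.0, 319.0], [0.6661, -0.3287], 0.72)]
```

View pics/s1.png

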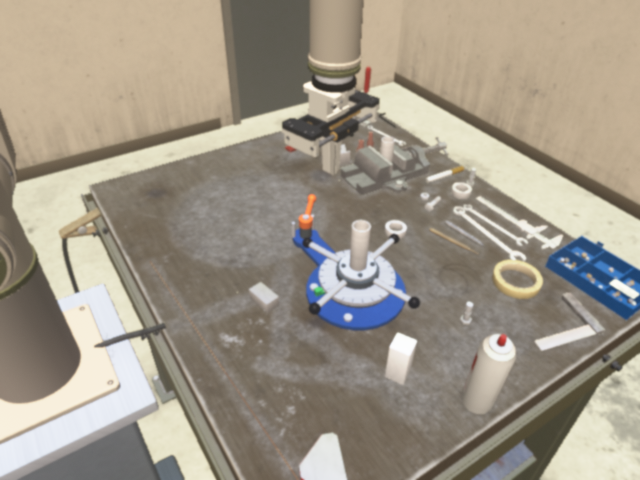

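```bash
python3 -m jog '[[[0,0,0,0,0,3.3,0],[0,0,0,0,0,3.3,0],[0,0,0,0,0,3.3,0],[0,0,0,0,0,3.3,0],[0,0,0,0,0,3.3,0]]]' 
python3 -m jog '[[[0,0,0,0,0,0,0],[0,0,0,0,-0.8,0,0],[0,0,0,0,-0.8,0,0],[0,0,0,0,0,0,0]]]'
python3 -m jog '[[[0,0,-5,0.16,-0.94,0,0],[0,0,-5,0.16,-0.94,0,0],[0,0,0,0,0,0,0]]]'
python3 - <<'E'
from h import *
to([.5765,-.020,.052],17); look(["arm0_knob","arm1_knob","arm2_knob","arm3_knob"])
E
```

```text
t: 5.3
tool_pos: [0.5772, -0.0188, 0.0523]
orientation: [1.868, 2.525, 0.0]
force: [0.0, -1.4, -0.7]
opening: 0.0004
t: 5.63
tool_pos: [0.5624, -0.0241, 0.0563]
orientation: [1.867, 2.523, 0.002]
force: [-0.2, -1.1, 0.1]
opening: 0.0006
t: 5.88
tool_pos: [0.5442, -0.0272, 0.0566]
orientation: [1.634, 2.679, 0.003]
force: [-0.5, -0.6, -0.2]
opening: 0.0007
t 5.88 tcp [ 0.5442 -0.0272  0.0566] ydeg 27.2 zaxis [ 0.004 -0.001 -1.   ] shift cm [-0.84  3.2   0.47] turn z 10.2 F [-0.5 -0.6 -0.2] q [-0.14  0.12  1.81 -0.    1.21 -0.62]
top arm0_knob []
top arm1_knob [([404.0, 298.0], [0.4491, -0.1858], 0.81)]
top arm2_knob [([441.0, 207.0], [0.6163, -0.2541], 0.71), ([376.0, 234.0], [0.5652, -0.1349], 0.64)]
top arm3_knob [([350.0, 168.0], [0.6859, -0.0881], 0.68), ([374.0, 232.0], [0.5684, -0.1324], 0.63)]
side arm0_knob [([306.0, 246.0], [0.5233, -0.0198], 0.98)]
side arm1_knob [([320.0, 314.0], [0.4502, -0.1885], 0.92)]
side arm2_knob [([415.0, 301.0], [0.6141, -0.2536], 0.83)]
side arm3_knob [([386.0, 235.0], [0.6848, -0.0786], 0.9)]
```

```bash
python3 -m jog '[[[0,0,-5,0.16,-0.94,0.4,0],[0,0,-5,0.16,-0.94,0.1,0],[0,0,-5,0.16,-0.94,0,0],[0,0,-5,0.16,-0.94,0,0],[0,0,-5,0.16,-0.94,0,0]]]'
python3 -m jog '[[[0,0,-5,0.16,-0.94,0,0],[0,0,-5,0.16,-0.94,0,0],[0,0,-5,0.16,-0.94,0,0],[0,0,-5,0.16,-0.94,0,0],[0,0,0,0,0,0,0]]]'
python3 - <<'E'
from h import *
to([.4695,-.134,.052],72); look(["arm1_knob","arm2_knob","arm3_knob","arm0_knob"]);save("side","s2.png")
E
```

```text
t: 6.8
tool_pos: [0.5016, -0.0479, 0.0491]
orientation: [1.017, 2.971, 0.002]
force: [1.7, 1.0, 1.5]
opening: 0.0005
t: 7.22
tool_pos: [0.4761, -0.0781, 0.0486]
orientation: [-0.487, -3.103, 0.0]
force: [-1.2, -0.3, -0.7]
opening: 0.0003
t 7.22 tcp [ 0.4761 -0.0781  0.0486] ydeg 72.1 zaxis [-0.001 -0.    -1.   ] shift cm [-1.08 -5.52 -0.34] turn z 0.1 F [-1.2 -0.3 -0.7] q [-0.27 -0.03  1.98 -0.    1.19 -1.53]
top arm1_knob [([442.0, 256.0], [0.5268, -0.256], 0.73)]
top arm2_knob [([338.0, 250.0], [0.5349, -0.0659], 0.65), ([399.0, 164.0], [0.6947, -0.1782], 0.63)]
top arm3_knob [([310.0, 207.0], [0.6125, -0.0154], 0.78), ([274.0, 229.0], [0.5708, 0.0499], 0.61)]
top arm0_knob []
side arm1_knob [([378.0, 322.0], [0.5247, -0.2574], 0.61)]
side arm2_knob [([415.0, 260.0], [0.6861, -0.1693], 0.89)]
side arm3_knob [([337.0, 226.0], [0.6131, 0.0004], 0.91)]
side arm0_knob [([291.0, 280.0], [0.4487, -0.0882], 0.75)]
```

View pics/s2.png

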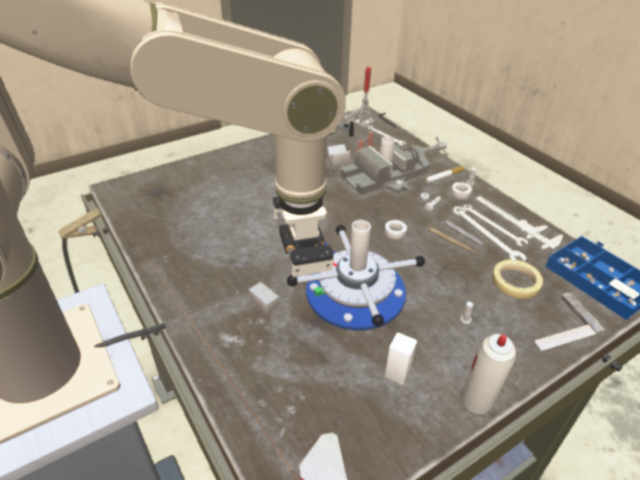

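```bash
python3 -m jog '[[[0,0,-5,0.16,-0.94,-0.3,0],[0,0,-5,0.16,-0.94,0,0],[0,0,-5,0.16,-0.94,0,0],[0,0,-5,0.16,-0.94,0,0],[0,0,-5,0.16,-0.94,0,0]]]'
python3 -m jog '[[[0,0,-5,0.16,-0.94,0,0],[0,0,-3,0.16,-0.94,0,0],[0,0,-2,0.12,-0.94,0,0],[0,0,0,0,0,0,0]]]'
python3 - <<'E'
from h import *
to([.4695,-.134,.052],107); look(["arm1_knob","arm2_knob","arm3_knob","arm0_knob","pointer_tip","tab_mark"])
E
```

```text
t: 8.18
tool_pos: [0.4616, -0.1221, 0.0515]
orientation: [0.199, -3.134, -0.002]
force: [-2.2, 2.8, 2.1]
opening: 0.0005
t: 8.52
tool_pos: [0.4638, -0.152, 0.0518]
orientation: [-0.466, 3.107, -0.001]
force: [0.1, 0.1, -0.1]
opening: 0.0004
t 8.52 tcp [ 0.4638 -0.152   0.0518] ydeg 107.0 zaxis [ 0. -0. -1.] shift cm [-1.07  1.55 -0.02] turn z 0.0 F [ 0.1  0.1 -0.1] q [-0.42 -0.02  1.96 -0.    1.2  -2.29]
top arm1_knob [([441.0, 210.0], [0.6104, -0.2552], 0.92), ([271.0, 231.0], [0.568, 0.0555], 0.66)]
top arm2_knob [([350.0, 168.0], [0.6866, -0.087], 0.84)]
top arm3_knob [([310.0, 257.0], [0.5217, -0.016], 0.67)]
top arm0_knob []
top pointer_tip [([358.0, 269.0], [0.5003, -0.1031], 0.6), ([368.0, 237.0], [0.5598, -0.1213], 0.35)]
top tab_mark [([370.0, 274.0], [0.4911, -0.1277], 0.42)]
side arm1_knob [([416.0, 302.0], [0.6126, -0.2575], 0.88), ([359.0, 268.0], [0.576, -0.13], 0.33)]
side arm2_knob [([388.0, 235.0], [0.6898, -0.079], 0.82), ([316.0, 278.0], [0.4905, -0.1083], 0.27)]
side arm3_knob []
side arm0_knob [([317.0, 312.0], [0.4479, -0.1815], 0.81)]
side pointer_tip [([317.0, 277.0], [0.4988, -0.1017], 0.97)]
side tab_mark []
```

```bash
python3 -m jog '[[[0,0,-2,0.06,-0.94,0,0],[0,0,-1,0,-0.94,0,0],[0,0,-1,-0.05,-0.6,0,0],[0,0,0,0,0,0,0]]]'
python3 - <<'E'
from h import *
to([.4695,-.134,.052],107); look(["arm1_knob","arm2_knob","arm3_knob","arm0_knob","pointer_tip","tab_mark"])
p=save("top","x.png"); i=cv2.resize(p["img"][140:320,260:470],None,fx=3.6,fy=3.3,interpolation=cv2.INTER_CUBIC); cv2.imwrite("pics/c3.png",i[:,:,::-1])
E
```

```text
t: 9.55
tool_pos: [0.4714, -0.175, 0.0516]
orientation: [0.573, -3.089, -0.0]
force: [-1.0, 0.6, -0.5]
opening: 0.0006
t 9.55 tcp [ 0.4714 -0.175   0.0516] ydeg 111.0 zaxis [-0.  0. -1.] shift cm [-1.29  3.9  -0.04] turn z 4.0 F [-1.   0.6 -0.5] q [-0.46  0.02  1.92 -0.    1.2  -2.4 ]
top arm1_knob [([436.0, 192.0], [0.6428, -0.2449], 0.98)]
top arm2_knob [([335.0, 173.0], [0.6759, -0.0597], 0.85)]
top arm3_knob [([316.0, 271.0], [0.4958, -0.0276], 0.61)]
top arm0_knob []
top pointer_tip [([367.0, 271.0], [0.4969, -0.1207], 0.68)]
top tab_mark [([369.0, 272.0], [0.4966, -0.1246], 0.52)]
side arm1_knob [([421.0, 290.0], [0.6414, -0.2383], 0.75)]
side arm2_knob [([375.0, 232.0], [0.6717, -0.0574], 0.57)]
side arm3_knob [([295.0, 250.0], [0.4978, -0.0185], 0.97)]
side arm0_knob [([333.0, 317.0], [0.4648, -0.2071], 0.94)]
side pointer_tip []
side tab_mark [([320.0, 287.0], [0.4934, -0.1198], 0.59)]
```

View pics/c3.png

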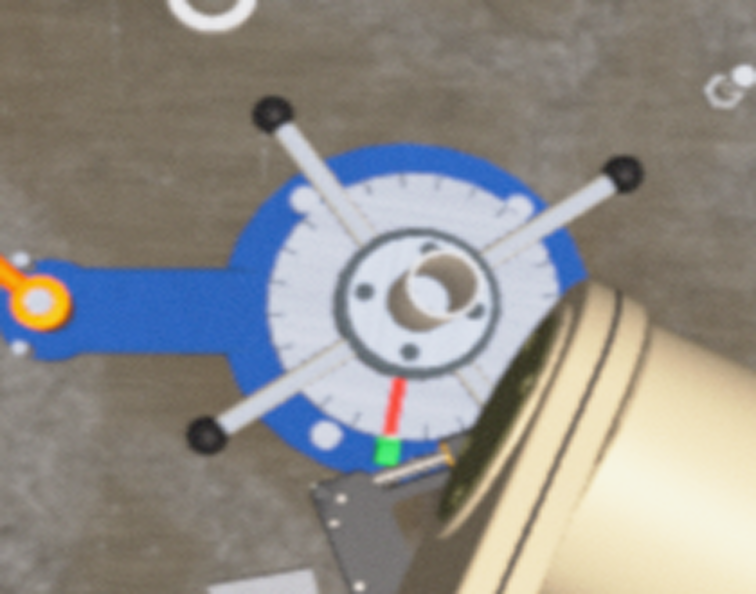

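```bash
cat >> h.py <<'E'
def align():
    c=np.array([.5695,-.134])
    for cam in("top","side"):
        p=robot.read_camera(cam); i=p["img"].astype(int); r,g,b=i[...,0],i[...,1],i[...,2]
        for n,m,z in(("red",(r>190)&(g<110)&(b<110),.052),("green",(g>170)&(r<120)&(b<150),.044)):
            ys,xs=np.nonzero(m); P=np.array([onz(p,(x,y),z)[:2] for x,y in zip(xs,ys)]).reshape(-1,2)
            d=np.hypot(*(P-c).T); P=P[(d<.1)&(d>.035)]
            if len(P): q=P.mean(0)-c; print(cam,n,len(P),P.mean(0).round(4),np.degrees(np.arctan2(q[1],q[0])).round(1),np.hypot(*q).round(3))
E
python3 - <<'E'
from h import *
align()
E
```

```text
top red 36 [ 0.5128 -0.1243] 170.3 0.058
top green 47 [ 0.4871 -0.1217] 171.5 0.083
side green 4 [ 0.4821 -0.1218] 172.1 0.088
```

The pointer lines up with the tab within about 1°, both in the crop (tip at 390,436, tab at 387,452) and by colour. Next I back off, lift and reorient for the lever.

```bash
python3 -m jog '[[[0,0,0,0,1,0,0],[0,0,0,0,1,0,0],[0,0,0,0,0,-4,0],[0,0,0,0,0,-4,0],[0,0,0,0,0,-4,0]]]'
python3 -m jog '[[[0,0,0,0,0,-4,0],[0,0,7,0,0,0,0],[0,0,7,0,0,0,0],[0,0,7,0,0,0,0],[0,0,7,0,0,0,0]]]'
python3 -m jog '[[[0,0,7,0,0,0,0],[0,0,7,0,0,0,0],[0,0,7,0,0,0,0],[0,0,7,0,0,0,0],[0,0,7,0,0,0,0]]]'
python3 -m jog '[[[0,0,7,0,0,0,0],[0,0,7,0,0,0,0],[0,0,7,0,0,0,0],[0,0,7,0,0,0,0],[0,0,7,0,0,0,0]]]'
python3 -m jog '[[[0,0,7,0,0,0,0],[0,0,7,0,0,0,0],[0,0,7,0,0,0,0],[0,0,7,0,0,0,0],[0,0,7,0,0,0,0]]]'
python3 -m jog '[[[0,0,7,0,0,0,0],[0,0,7,0,0,0,0],[0,0,0,0,0,0,0],[0,0,0,0,0,0,0]]]'
python3 - <<'E'
from h import *
align();look(["lever_knob","lever_pivot"])
to([.646,.079,.21],-36)
E
```

```text
t: 10.82
tool_pos: [0.4626, -0.1541, 0.1721]
orientation: [0.574, -3.087, -0.003]
force: [1.6, -0.8, -0.1]
opening: 0.0006
t: 11.23
tool_pos: [0.4638, -0.1548, 0.2118]
orientation: [0.2, 3.135, 0.0]
force: [0.0, -0.2, -0.3]
opening: 0.0005
t: 11.65
tool_pos: [0.4637, -0.1547, 0.2114]
orientation: [-1.133, -2.929, -0.0]
force: [0.3, 0.6, -0.0]
opening: 0.0006
t: 12.07
tool_pos: [0.4637, -0.1547, 0.2114]
orientation: [-1.962, -2.453, -0.0]
force: [-0.2, 0.0, 0.8]
opening: -0.0
t: 12.48
tool_pos: [0.4637, -0.1548, 0.2114]
orientation: [-2.609, -1.75, 0.0]
force: [0.4, 0.5, 0.3]
opening: 0.0006
t: 12.82
tool_pos: [0.4638, -0.155, 0.2115]
orientation: [-2.796, -1.433, 0.0]
force: [-0.1, 0.4, -0.1]
opening: 0.0005
top red 40 [ 0.5132 -0.1244] 170.3 0.057
top green 47 [ 0.4878 -0.1219] 171.6 0.083
side red 11 [ 0.5145 -0.1238] 169.5 0.056
side green 30 [ 0.4884 -0.1235] 172.7 0.082
top lever_knob [([238.0, 200.0], [0.6253, 0.1183], 0.77)]
top lever_pivot [([272.0, 230.0], [0.569, 0.055], 0.56)]
side lever_knob []
side lever_pivot [([304.0, 223.0], [0.5631, 0.0522], 0.42)]
t 13.22 tcp [ 0.4641 -0.1558  0.2116] ydeg -35.9 zaxis [-0. -0. -1.] shift cm [29.68  0.95  0.16] turn z 0.1 F [ 0.1 -0.3  0.1] q [-0.43 -0.17  1.8  -0.    1.51  0.2 ]
```

```bash
python3 -m jog '[[[0,0,0,3.7,0.12,0,0],[0,0,0,3.7,0.12,0,0],[0,0,0,3.7,0.12,0,0],[0,0,0,3.7,0.12,0,0],[0,0,0,3.7,0.12,0,0]]]'
python3 -m jog '[[[0,0,0,3.7,0.12,0,0],[0,0,0,3.7,0.12,0,0],[0,0,0,3.7,0.12,0,0],[0,0,0,0,0,3,0],[0,0,0,0,0,3,0]]]'
python3 -m jog '[[[0,0,0,0,0,0,0],[0,0,0,0,0,0,0]]]'
python3 - <<'E'
from h import *
look(["lever_knob","lever_pivot"]);save("side","s4.png")
to([.646,.079,.051],-36)
E
```

```text
t: 13.63
tool_pos: [0.5786, -0.0082, 0.2116]
orientation: [2.799, 1.427, 0.0]
force: [1.1, -1.5, -0.4]
opening: 0.0003
t: 14.05
tool_pos: [0.6487, 0.0804, 0.1532]
orientation: [2.795, 1.43, 0.008]
force: [-0.1, -0.8, -0.2]
opening: 0.0007
t: 14.22
tool_pos: [0.6438, 0.078, 0.1492]
orientation: [-2.797, -1.426, 0.008]
force: [-1.2, 0.1, -0.1]
opening: 0.0005
top lever_knob [([430.0, 192.0], [0.6441, -0.236], 0.74)]
top lever_pivot [([272.0, 233.0], [0.5642, 0.0538], 0.52)]
side lever_knob [([314.0, 197.0], [0.6326, 0.1246], 0.6)]
side lever_pivot [([464.0, 319.0], [0.6638, -0.33], 0.74), ([306.0, 221.0], [0.5694, 0.0553], 0.71)]
t 14.57 tcp [0.6467 0.0778 0.1537] ydeg -36.0 zaxis [ 0.003  0.    -1.   ] shift cm [ 0.04 -0.16 10.27] turn z -0.0 F [-0.7 -0.6 -0.1] q [0.04 0.3  1.41 0.   1.43 0.67]
```

View pics/s4.png

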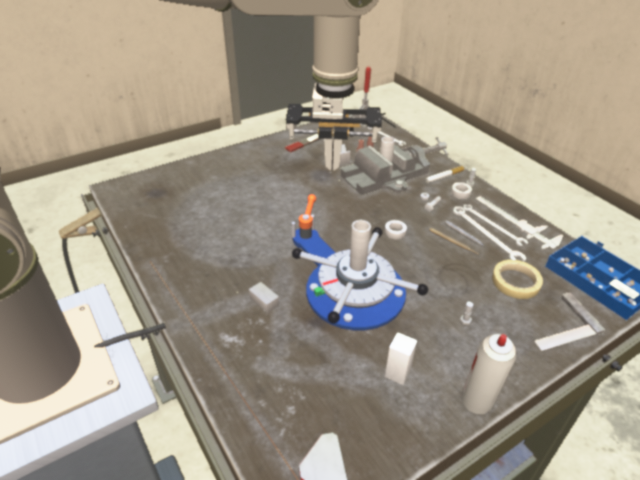

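```bash
python3 -m jog '[[[0,0,0,0,0,3.4,0],[0,0,0,0,0,3.4,0],[0,0,0,0,0,3.4,0],[0,0,0,0,0,0,0],[0,0,0,0,0,0,0]]]'
python3 -m jog '[[[0,0,0,0,-0.7,0,0],[0,0,0,0,-0.7,0,0],[0,0,0,0,-0.6,0,0],[0,0,0,0,0,0,0]]]'
python3 -m jog '[[[0,0,-5,0.18,-0.55,0,0],[0,0,-5,0.18,-0.55,0,0],[0,0,-5,0.18,-0.55,0,0],[0,0,-5,0.18,-0.55,0,0],[0,0,0,0,0,0,0]]]'
python3 - <<'E'
from h import *
look(["lever_knob","lever_pivot"])
to([.646,.079,.051],-36)
E
```

```text
t: 14.98
tool_pos: [0.6439, 0.0779, 0.0481]
orientation: [-2.797, -1.425, 0.007]
force: [-0.1, 0.7, 1.6]
opening: 0.0006
t: 15.32
tool_pos: [0.6299, 0.091, 0.0519]
orientation: [2.798, 1.428, 0.004]
force: [0.3, 0.3, 0.9]
opening: 0.0004
t: 15.73
tool_pos: [0.6149, 0.1075, 0.0517]
orientation: [2.503, 1.896, 0.005]
force: [1.9, 1.0, 2.2]
opening: 0.0007
top lever_knob [([318.0, 273.0], [0.493, -0.0309], 0.62)]
top lever_pivot [([270.0, 229.0], [0.5712, 0.0572], 0.82), ([368.0, 272.0], [0.4965, -0.1215], 0.28)]
side lever_knob [([304.0, 195.0], [0.6161, 0.1426], 0.82), ([355.0, 263.0], [0.5826, -0.1086], 0.17)]
side lever_pivot [([307.0, 222.0], [0.5689, 0.0524], 0.73)]
t 16.03 tcp [0.615  0.1066 0.0508] ydeg -16.1 zaxis [ 0.002  0.    -1.   ] shift cm [-1.79  3.75 -0.01] turn z 19.9 F [1.3 1.6 6. ] q [0.09 0.33 1.58 0.   1.24 0.37]
```

```bash
python3 -m jog '[[[0,0,-5,0.18,-0.55,0,0],[0,0,-5,0.18,-0.55,0,0],[0,0,-5,0.18,-0.55,0,0],[0,0,-5,0.18,-0.55,0,0],[0,0,0,0,0,0,0]]]'
python3 -m jog '[[[0,0,-5,0.18,-0.55,0,0],[0,0,-5,0.18,-0.55,0,0],[0,0,-5,0.18,-0.55,0,0],[0,0,-5,0.18,-0.55,0,0],[0,0,0,0,0,0,0]]]'
python3 - <<'E'
from h import *
look(["lever_knob","lever_pivot"]); save("side","s5.png")
to([.646,.079,.051],-36)
E
```

```text
t: 16.45
tool_pos: [0.5938, 0.1176, 0.0507]
orientation: [2.138, 2.301, 0.003]
force: [2.2, 2.1, 4.2]
opening: 0.0004
t: 16.87
tool_pos: [0.5704, 0.1202, 0.0504]
orientation: [1.707, 2.637, 0.002]
force: [0.7, 2.0, 4.1]
opening: 0.0003
top lever_knob []
top lever_pivot [([275.0, 229.0], [0.5722, 0.0496], 0.55)]
side lever_knob [([282.0, 205.0], [0.5526, 0.1343], 0.62)]
side lever_pivot [([307.0, 221.0], [0.5707, 0.055], 0.69), ([358.0, 262.0], [0.5879, -0.1108], 0.58)]
t 17.22 tcp [0.5708 0.1197 0.05  ] ydeg 23.9 zaxis [ 0.001  0.    -1.   ] shift cm [-6.76  5.23 -0.09] turn z 59.9 F [0.8 3.5 5.4] q [ 0.12  0.23  1.7   0.    1.21 -0.3 ]
```

View pics/s5.png

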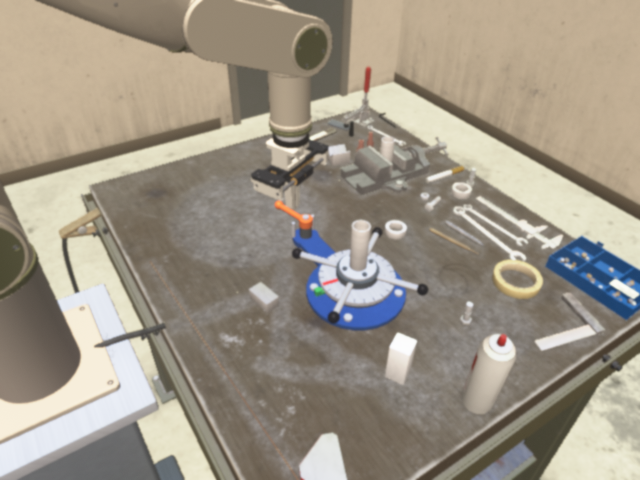

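```bash
python3 -m jog '[[[0,0,-5,0.18,-0.55,0,0],[0,0,-5,0.18,-0.55,0,0],[0,0,-5,0.18,-0.55,0,0],[0,0,-5,0.18,-0.55,0,0],[0,0,0,0,0,0,0]]]'
python3 -m jog '[[[0,0,-3,0.1,-0.35,0,0],[0,0,0,0,0,0,0]]]'
python3 - <<'E'
from h import *
look(["lever_knob","lever_pivot"])
to([.646,.079,.051],-36)
E
```

```text
t: 17.63
tool_pos: [0.5473, 0.1145, 0.0497]
orientation: [-1.221, -2.894, -0.001]
force: [-0.5, 3.4, 3.9]
opening: 0.0004
t: 17.8
tool_pos: [0.5443, 0.1127, 0.0496]
orientation: [-1.149, -2.923, -0.0]
force: [0.0, 3.9, 4.1]
opening: 0.0006
top lever_knob []
top lever_pivot [([273.0, 233.0], [0.5652, 0.0527], 0.79)]
side lever_knob [([272.0, 215.0], [0.5162, 0.1135], 0.79)]
side lever_pivot [([307.0, 222.0], [0.5701, 0.0541], 0.78)]
t 18.1 tcp [0.5446 0.1125 0.0494] ydeg 47.0 zaxis [-0. -0. -1.] shift cm [-9.69  4.47 -0.16] turn z 83.0 F [-0.8  3.9  3.5] q [ 0.11  0.16  1.78  0.    1.21 -0.71]
```

```bash
python3 -m jog '[[[0,0,0,0.05,-0.2,0,0],[0,0,0,0,0,0,0]]]'
python3 -m jog '[[[0,0,0,0.05,-0.2,0,0],[0,0,0,0,0,0,0]]]'
python3 -m jog '[[[0,0,0,0.05,-0.2,0,0],[0,0,0,0,0,0,0],[0,0,0,0,0,0,0]]]'
```

```text
t: 18.27
tool_pos: [0.5429, 0.1113, 0.0496]
orientation: [1.152, 2.923, 0.0]
force: [0.8, 3.3, 2.5]
opening: 0.0006
t: 18.43
tool_pos: [0.5412, 0.11, 0.0496]
orientation: [1.151, 2.923, -0.0]
force: [1.0, 3.1, 3.4]
opening: 0.0007
t: 18.68
tool_pos: [0.5399, 0.1089, 0.0499]
orientation: [1.151, 2.922, 0.0]
force: [3.1, 2.3, 2.5]
opening: 0.0001
```

```bash
python3 -m jog '[[[0,0,0,0.05,-0.2,0,0],[0,0,0,0,0,0,0]]]'
python3 -m jog '[[[0,0,0,0.05,-0.2,0,0],[0,0,0,0,0,0,0]]]'
python3 -m jog '[[[0,0,0,0.05,-0.2,0,0],[0,0,0,0,0,0,0],[0,0,0,0,0,0,0]]]'
python3 - <<'E'
from h import *
look(["lever_knob","lever_pivot"])
p=save("side","x.png"); cv2.imwrite("pics/c6.png",cv2.resize(p["img"][150:330,220:440],None,fx=3.3,fy=3.3,interpolation=cv2.INTER_CUBIC)[:,:,::-1])
E
```

```text
t: 18.85
tool_pos: [0.5393, 0.1085, 0.0505]
orientation: [1.15, 2.92, 0.004]
force: [6.4, 6.2, 1.8]
opening: 0.0003
t: 19.02
tool_pos: [0.5387, 0.1081, 0.0513]
orientation: [1.149, 2.919, 0.007]
force: [8.8, 9.1, 2.3]
opening: 0.0002
t: 19.27
tool_pos: [0.538, 0.1076, 0.052]
orientation: [1.149, 2.917, 0.009]
force: [11.7, 10.8, 2.8]
opening: 0.0005
top lever_knob [([322.0, 143.0], [0.7341, -0.0357], 0.51)]
top lever_pivot [([272.0, 230.0], [0.5705, 0.0543], 0.84)]
side lever_knob [([271.0, 218.0], [0.5109, 0.107], 0.63)]
side lever_pivot [([306.0, 222.0], [0.5676, 0.0528], 0.87)]
```

View pics/c6.png

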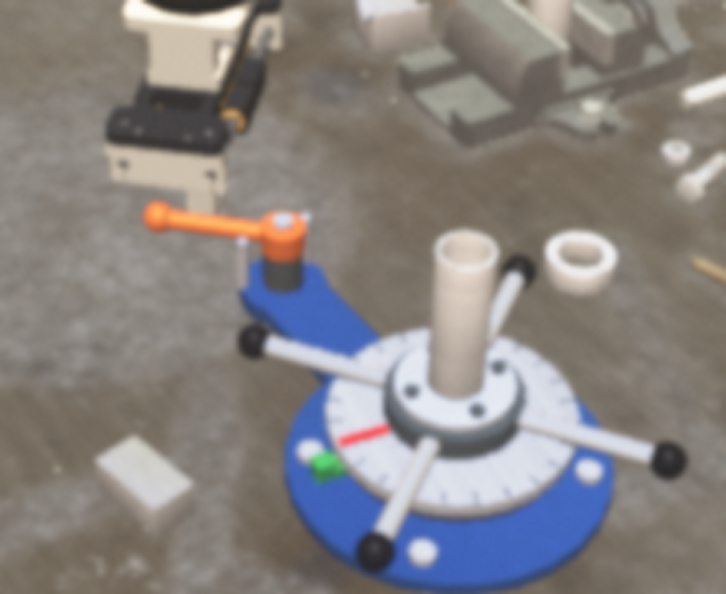

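The force climbed steadily to about 16 N, so the lever is against its stop pin. The crop shows the pointer (tip 340,443) at the tab (326,466). Now I retreat and do a final check.

```bash
python3 -m jog '[[[0,0,0,0,1,0,0],[0,0,0,0,1.5,0,0],[0,0,0,0,0,-4,0],[0,0,0,0,0,-4,0],[0,0,0,0,0,-4,0]]]'
python3 -m jog '[[[0,0,0,0,3.5,0,0],[0,0,0,0,3.5,0,0],[0,0,0,0,3.5,0,0],[0,0,0,0,0,0,0],[0,0,0,0,0,0,0]]]'
python3 - <<'E'
from h import *
align();look(["lever_knob","lever_pivot","flat_block","spacer_ring","bolt","square_bar"])
p=save("top","x.png"); cv2.imwrite("pics/c7.png",cv2.resize(p["img"][170:300,225:425],None,fx=4,fy=4,interpolation=cv2.INTER_CUBIC)[:,:,::-1])
E
```

```text
t: 20.03
tool_pos: [0.5492, 0.1234, 0.1684]
orientation: [-1.149, -2.918, 0.007]
force: [1.3, -0.3, 0.3]
opening: 0.0002
t: 20.45
tool_pos: [0.6221, 0.2013, 0.1667]
orientation: [-1.148, -2.92, 0.006]
force: [0.3, 0.3, -0.0]
opening: 0.0004
top red 37 [ 0.5136 -0.1245] 170.4 0.057
top green 46 [ 0.487  -0.1217] 171.5 0.083
side red 12 [ 0.5154 -0.124 ] 169.5 0.055
side green 28 [ 0.488  -0.1234] 172.6 0.082
top lever_knob [([237.0, 265.0], [0.5055, 0.1168], 0.65)]
top lever_pivot [([272.0, 231.0], [0.5681, 0.0551], 0.81), ([332.0, 320.0], [0.4087, -0.0568], 0.62)]
top flat_block [([333.0, 321.0], [0.4014, -0.0602], 0.7)]
top spacer_ring [([321.0, 143.0], [0.7486, -0.032], 0.68)]
top bolt [([457.0, 168.0], [0.7033, -0.3019], 0.5)]
top square_bar [([470.0, 264.0], [0.515, -0.3266], 0.71)]
side lever_knob [([397.0, 370.0], [0.4922, -0.3517], 0.68), ([269.0, 218.0], [0.5072, 0.108], 0.62)]
side lever_pivot [([305.0, 221.0], [0.5681, 0.059], 0.83), ([355.0, 263.0], [0.5821, -0.11], 0.26)]
side flat_block [([264.0, 302.0], [0.4025, -0.0608], 0.91), ([333.0, 316.0], [0.4968, -0.1612], 0.26)]
side spacer_ring [([393.0, 232.0], [0.7549, -0.0245], 0.68), ([468.0, 320.0], [0.711, -0.3062], 0.65)]
side bolt [([465.0, 322.0], [0.7028, -0.3075], 0.48), ([323.0, 288.0], [0.5214, -0.0891], 0.39)]
side square_bar []
```

View pics/c7.png

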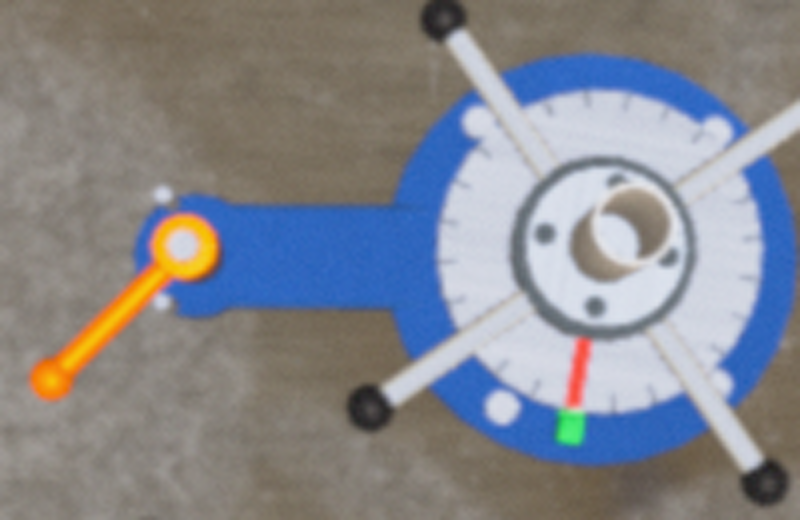

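The picture shows the pointer (575,405) in line with the tab (571,426). The lever runs from (184,244) to (50,380), about 45° over and resting against its pin.

```bash
python3 -c "
from plant import robot
print(robot.close_job())"
```

```text
the job is handed in; nothing more can be done
None
```

I turned the turntable until the red pointer points at the green tab, then pushed the locking lever over to its other stop. I handed the job in at about 21–22 s of the 61 s allowed.

- **Turntable:** I pushed arm 0 anticlockwise by about 108° with the closed fingertip, in a few arcs with checks between.
- **Pointer at the tab:** The top camera puts the pointer 1.1° from the tab, about 1.5 mm at the tip. The side camera says about 3°, or 4 mm; it saw few red pixels and also part of the tab's side face. Both are inside the 7 mm limit. Early network readings had the tab about 3–4° further round, but the close-up pictures didn't bear that out.
- **Lever:** I pushed it until the force rose from about 4 N to about 16 N, which showed it was at the stop. The last top picture shows it about 45° past the lug and resting against its pin. The network readings of the knob agree with that.
- **Surroundings:** The pointer and tab did not move while I pushed the lever. The flat block, ring and bolt read where they were at the start, within the noise of the readings. The side camera missed the square bar at the end, but the top camera found it in place. The fingers stayed clear of the tube, and the arm is now lifted clear and touching nothing.

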